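Load the fat cell into the laundry counter's call chime

TASK

The call chime on the laundry counter needs its battery. Take the fatter of the two battery cells from the blue pen tray, press its flat end against the coil spring's plate in the chime's open bay, and lower it past the low steel lip so that it lies down in the cradle, held between spring and lip with its nub end at the lip. Leave the smaller cell in the tray, and let go.

Things in the scene. Friction and masses are not known exactly. Their poses are not given: they have to be found in the camera images.
- cell_mid (a point): Centre of the fat D cell, 33 mm thick, can 58 mm long, 0.14 kg, lying in the blue tray 20.5 mm above the counter; tray floor 4 mm high, rim 8 mm. x: along its axis to the nub end (bare steel band, 9 mm nub 3 mm proud); flat end at x = -29 mm, black jacket. The smaller cell and a glue stick lie in line with it, about 98 mm apart, any order; its sides are free for 60 mm.
- lip (a point): Top middle of the steel lip's inner face, 38.5 mm above the counter; lip 28 wide, 4 thick. x: level, from spring to lip; z up. Seated cell: centre at x -29, y 0, z +6.5 mm, can against the lip, nub over it. It lies in a slick 90-degree V cradle 28 mm wide, x -81 to 0, edges 9 mm below its axis; fingers straddle it over a base 12 mm high. Spring housing: x below -88, 78 mm high.
- plate (a joint): Metres the steel plate on the coil spring is pressed back from the lip: 0 free, 0.030 at most. Its face is at x = -50 mm from the lip when free, 30 mm wide, 37 to 70 mm above the counter: press on it with a level cell just above the lip (axis 58 to 66 mm high). Over 8 mm lets the cell down past the lip, 18 mm is comfortable. 1.5 N to start, +0.15 N per mm. Reads 0.008 with the cell seated.
- small_mid (a point): Centre of the smaller C cell, 25 mm thick, 47 mm long, same black jacket and steel nub end, in the same tray. Not wanted: leave it there.
There are look-alikes about, which are no part of the job. What is shaped like the part that bears cell_mid but green, turquoise or yellow is not meant.

How it is judged (in metres and radians):
At the end, for the whole second after the job is handed in: The fat cell lies at rest down in the cradle between spring plate and lip, nub end at the lip: its centre within 5 mm of the seated place along the bay and 10 mm across, at most 8 mm high, its axis within 10 degrees of the bay's, the plate held pressed back by 3 to 14 mm (x of cell_mid in the frame of lip between -0.035 and -0.024 m and y of cell_mid in the frame of lip between -0.01 and 0.01 m and z of cell_mid in the frame of lip between 0.001 and 0.0145 m and angle between the x axis of cell_mid and the x axis of lip, either way round below 0.175 rad and x of lip in the frame of cell_mid above 0.01 m and value of joint plate between 0.003 and 0.014 m and linear speed of cell below 0.02 m/s); the robot touches nothing.
It fails at once if the smaller cell is moved more than 40 mm (distance of small_mid from where it was at the start of the episode above 0.04 m).
It also fails if it takes over 38 s, if anything falls off the work surface, if the arm or the gripper's body presses on something with over 40 N, if the wrist force passes 120 N, or if a joint passes its speed limit or range.

ROBOT

A 6-joint arm with a two-finger parallel gripper is mounted at the origin on the work surface. World frame = base frame: x ahead of the robot, y to its left, z up, the work surface at z = 0. Lengths are in mm, angles in rad, forces in N, time in s.
With the tool pointing down it reaches from about 350 to 875 mm from the base axis. Payload 4.2 kg.
Tool frame: the origin (TCP) lies at the very end of the fingers, on their centre line; the grasp point (between the pads) lies 19 mm behind it; z points along the fingers, y is the line along which they close (so a half turn about z gives the same grasp; the last joint's range is limited). The gripper opens to 85 mm and grips with 20 to 120 N. Pads are 22 mm wide; open, the fingers measure 114 mm over their backs; the gripper's body (76 mm by 85 mm) begins 54 mm behind the grasp point. The pads swing forward as they close: fully open they stand 13 mm farther back than shut.
Start: joints at [-0.937, 0.385, 0.008, 0, -1.194, -0.259], TCP at [228.818, -581.585, 209.812] pointing down, gripper open.
Joint ranges: [-3.14, 3.14], [-1.21, 2.06], [-1.07, 1.41], [-3.16, 2.05], [-2.99, -0.16], [-3.1, 3.1]. Speed limits (rad/s): [2.79, 2.79, 3.14, 3.14, 3.14, 3.14].

INTERFACE

Orientations are given as a unit quaternion [x, y, z, w].
In Python, from bench import read_state, get_image, camera_model, job_done gives the robot as it stands.
- The arm moves only by the shell command python3 -m handwheel 'ROWS'. ROWS is JSON, a list of rows, each a list of 7 numbers: the shift along the tool's x, y, z in m, then the turn, a rotation vector about the tool's x, y, z in rad, then the gripper's target within -1 to 1 (fully open at 1, half-way at 0, shut at -1). In form: [[dx, dy, dz, wx, wy, wz, jaw], ...]. A call has 1 to 10 rows; each row is the pose to reach, as a shift and turn from the pose commanded when the call began, along the tool's axes at that moment; what a row does not reach only later rows make up. A row lasts 1/8 s, in which the tool goes at most 62.5 mm and 10.7 degrees, less where a joint would pass 70% of its speed; a pose out of reach is approached as far as the arm can. A call with a gripper value outside its range is refused whole. The fingers move at their own pace and stop on an object; the grip force is fixed at half the most. Time passes only in rows, so rows that repeat a pose let the fingers close. It gives the time, the measured TCP pose, the force, the opening and the grip force at its end, in the units of the state.
- read_state(): the state, without advancing time (a new reading comes with each control period).
- get_image(name): name is "scene" or "top" or "wrist"; returns (picture, depth): 384x512x3 uint8, blue, green, red; 384x512 float32, mm along the optical axis (not along the pixel's ray), 0 where there is no reading.
- camera_model(name): a dict with "K" (3x3 intrinsics, pixels), "rvec" (rotation vector, rad) and "tvec" (3), from world to camera coordinates, as OpenCV has them; the wrist camera has in their place "hand_eye" (4x4, takes a point from camera to tool coordinates, whose origin is the TCP and whose axes are the flange's). Camera axes: x right, y down, z forward; pixel columns grow to the right and rows downward; lengths in mm; the calibration is good to about 2 mm. A picture is of the moment at which its call begins: read the wrist's pose just before it. camera_model takes no time and is no camera call.
- job_done(): hands the job in; it is judged then, once.
The state is a dict: "clock": time; "joints": joint angles; "joint_vel": joint speeds; "joint_efforts": joint torques, N m; "position": TCP position; "ee_rot": TCP orientation; "contact_force": force on the tool from outside, world axes, zero at the start; "wrist_torque": the same for the moment, N m; "gripper_width": finger opening in mm; "grasp_force": force on a finger pad.
Only numpy, scipy, OpenCV 4.12 (cv2) and the standard library are available. Lean on these libraries where they do the work, as an engineer would, in place of code of your own. Each camera call takes 0.05 s, during which the arm holds its last target. There are 200 camera calls.

## Working session

There is one attempt and no reset: what is moved stays moved. The work goes in short steps, Python scripts to look and compute and a shell command to move; the robot and the scene stay as the last step left them, time stands still between calls to the robot, and variables do not carry over. Pictures are saved under pics/ and viewed, at most 13 in all, crops included, and the job is handed in when it is done.

```bash
mkdir -p pics; ls
cat > h.py <<'E'
import numpy as np,cv2
from bench import *
from scipy.spatial.transform import Rotation as R
def cam(n,st=None):
    m=camera_model(n);K=np.array(m["K"],float)
    if "hand_eye" in m:
        T=np.eye(4);T[:3,:3]=R.from_quat(st["ee_rot"]).as_matrix();T[:3,3]=st["position"]
        W=T@np.array(m["hand_eye"]);return K,W[:3,:3],W[:3,3]
    Rm=cv2.Rodrigues(np.array(m["rvec"],float))[0];return K,Rm.T,-Rm.T@np.array(m["tvec"],float).ravel()
def ray(c,uv):
    K,Rm,o=c;d=Rm@np.linalg.inv(K)@np.array([uv[0],uv[1],1.]);return o,d
def onz(c,uv,z):
    o,d=ray(c,uv);return o+d*(z-o[2])/d[2]
def cross(c1,p1,c2,p2):
    o1,d1=ray(c1,p1);o2,d2=ray(c2,p2);A=np.stack([d1,-d2],1);t=np.linalg.lstsq(A,o2-o1,rcond=None)[0]
    a=o1+t[0]*d1;b=o2+t[1]*d2;return (a+b)/2,np.linalg.norm(a-b)
def cloud(c,d):
    K,Rm,o=c;v,u=np.mgrid[:d.shape[0],:d.shape[1]]
    p=np.stack([(u-K[0,2])/K[0,0]*d,(v-K[1,2])/K[1,1]*d,d],-1);return p@Rm.T+o
E
python3 - <<'E'
from h import *
s=read_state();print(s)
for n in ["scene","top","wrist"]:
    im,d=get_image(n);cv2.imwrite(f"pics/{n}0.png",im);np.savez(f"pics/{n}0.npz",im=im,d=d);c=cam(n,s);print(n,c[0].tolist(),c[1].round(3).tolist(),c[2].round(1), (d>0).mean())
a=cv2.imread("pics/top0.png");cv2.imwrite("pics/a.png",cv2.resize(a,(800,600)))
a=cv2.imread("pics/scene0.png");cv2.imwrite("pics/b.png",cv2.resize(a,(800,600)))
E
```

```text
pics
{'clock': 0.0, 'joints': array([-9.37353380e-01,  3.85558184e-01,  6.61916922e-03, -5.12458995e-04,
       -1.19398479e+00, -2.58558370e-01]), 'joint_vel': array([-0.00071253,  0.00133441, -0.00172774, -0.00015124,  0.00209189,
       -0.00028562]), 'joint_efforts': array([-2.31092563e-04, -3.92282546e+01,  1.88396144e+01,  4.18635875e+00,
       -4.70329978e-03,  1.03878361e-05]), 'position': array([ 228.61711556, -581.00771246,  208.71604286]), 'ee_rot': array([-1.86253606e-01,  9.82501097e-01,  1.06241128e-03, -2.43997998e-04]), 'contact_force': array([ 0.30956255,  0.19085218, -0.34232148]), 'wrist_torque': array([-0.01922084, -0.02064594, -0.00440128]), 'grasp_force': 0.0, 'gripper_width': 85.58762178738688}
scene [[458.1407501880637, 0.0, 254.77633223139796], [0.0, 458.1407501880637, 185.25693656596172], [0.0, 0.0, 1.0]] [[-0.866, 0.319, -0.386], [0.501, 0.555, -0.665], [0.002, -0.768, -0.64]] [974.7 723.9 743.2] 0.9951273600260416
top [[350.7658149947057, 0.0, 253.92250104536004], [0.0, 350.7658149947057, 194.5052351232999], [0.0, 0.0, 1.0]] [[0.025, -0.993, 0.118], [-0.999, -0.021, 0.033], [-0.03, -0.119, -0.992]] [ 4.4060e+02 -1.0000e+00  1.0444e+03] 0.9959259033203125
wrist [[327.1647914406571, 0.0, 253.23320221581264], [0.0, 327.1647914406571, 187.6484905537449], [0.0, 0.0, 1.0]] [[-0.366, 0.891, 0.27], [0.931, 0.35, 0.107], [0.001, 0.29, -0.957]] [ 159.5 -608.8  372.7] 0.9961090087890625
```

View pics/a.png

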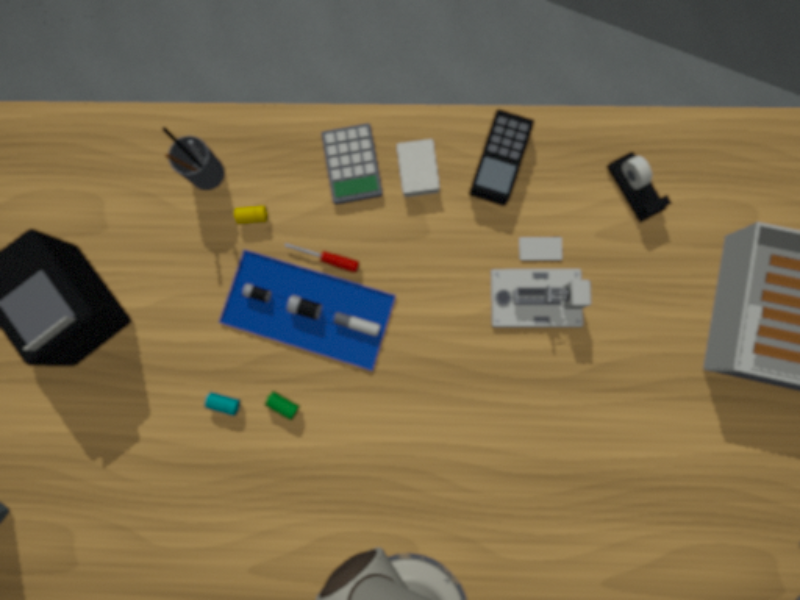

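View pics/b.png

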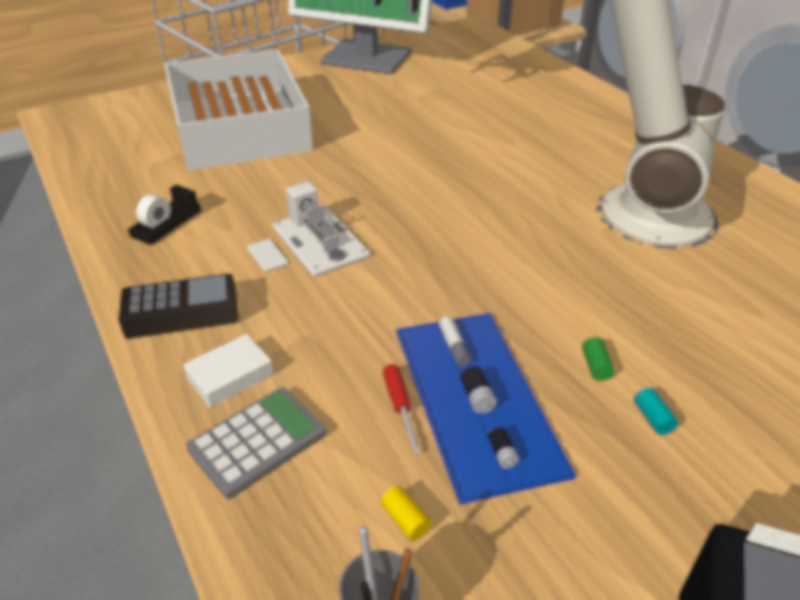

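The top view shows, in 800x600 pixels, the blue tray holding three things: a small cell (257,293), a fat cell (305,307) with its steel end to the left, and a glue stick (357,323). The chime is at (540,298), with its spring housing on the right (580,292) and the lip on the left. Candidates for the wanted cell:
- **Fat D cell:** (305,307), the one that fits the description.
- **C cell:** (257,293).
- **Glue stick:** (357,323).
- **Look-alikes:** yellow (250,214), turquoise (222,403) and green (282,405).

I'll measure roughly from both views and check the choice in a crop.

Run:
```python
from h import *
D={n:np.load(f"pics/{n}0.npz") for n in("top","scene")}
C={n:cam(n) for n in D}
win={"top":(150,175,250,222),"scene":(270,195,345,305)}
res={}
for n in D:
    im=D[n]["im"];hsv=cv2.cvtColor(im,cv2.COLOR_BGR2HSV)
    x0,y0,x1,y1=win[n]
    m=((hsv[...,1]<120)).astype(np.uint8); w=np.zeros_like(m);w[y0:y1,x0:x1]=1;m&=w
    nc,l,st,ce=cv2.connectedComponentsWithStats(m)
    P=cloud(C[n],D[n]["d"])
    for i in range(1,nc):
        if st[i,4]<40: continue
        p=P[l==i];top=p[p[:,2]>np.percentile(p[:,2],30)]
        r=cv2.minAreaRect(np.argwhere(l==i)[:,::-1].astype(np.float32))
        print(n,ce[i].round(1),st[i],"rect",np.round(r[1],1),"onz20",onz(C[n],ce[i],20.5).round(0),"cloud",np.median(top,0).round(0),"ztop",np.percentile(p[:,2],95).round(0))
        res.setdefault(n,[]).append(ce[i])
for a in res["top"]:
    for b in res["scene"]:
        p,e=cross(C["top"],a,C["scene"],b)
        if e<12: print(np.round(a),np.round(b),p.round(1),e.round(1))
P=cloud(C["top"],D["top"]["d"])
for uv in [(346,190),(372,187),(322,190),(335,190),(355,188)]: print(uv,onz(C["top"],uv,40).round(0),P[uv[1],uv[0]].round(0))
a=D["top"]["im"][165:235,140:260];b=D["scene"]["im"][195:305,265:375];
a=cv2.resize(a,(480,280),interpolation=2);b=cv2.resize(b,(310,310),interpolation=2)
c=np.zeros((310,790,3),np.uint8);c[:280,:480]=a;c[:,480:]=b;cv2.imwrite("pics/c.png",c)
```

```text
top [229.8 181.1] [206 175  44  14 101] rect [44.9  2.5] onz20 [601. 106.  20.] cloud [604. 107.   5.] ztop 10.0
top [163.1 186.7] [155 181  18  12 122] rect [18.1  8.5] onz20 [580. 304.  20.] cloud [578. 302.  28.] ztop 31.0
top [193.5 196. ] [184 189  22  15 200] rect [21.8 11.4] onz20 [554. 212.  20.] cloud [552. 208.  36.] ztop 39.0
top [228.7 207. ] [214 200  30  15 248] rect [30.4  8.8] onz20 [524. 106.  20.] cloud [523. 108.  25.] ztop 28.0
top [246.3 211.3] [243 200   7  22  47] rect [ 2.2 21.8] onz20 [512.  54.  20.] cloud [511.  56.   2.] ztop 8.0
top [168.7 215.6] [150 209  40  13  80] rect [40.8  2. ] onz20 [494. 283.  20.] cloud [497. 290.   4.] ztop 10.0
scene [302.1 218. ] [270 198  75  62 705] rect [89.8 39.3] onz20 [504. 128.  20.] cloud [523. 111.  18.] ztop 26.0
scene [306. 250.] [295 235  23  30 441] rect [30.4 16.5] onz20 [552. 212.  20.] cloud [556. 213.  34.] ztop 37.0
scene [278.1 281.4] [270 256  18  49 145] rect [50.9  3.2] onz20 [647. 252.  20.] cloud [640. 244.   4.] ztop 8.0
scene [322.2 287.1] [313 274  20  26 306] rect [26.4 13.4] onz20 [580. 307.  21.] cloud [581. 304.  27.] ztop 29.0
[163. 187.] [322. 287.] [579.6 305.2  17.9] 1.4
[194. 196.] [302. 218.] [549.3 193.   96.4] 9.9
[194. 196.] [306. 250.] [553.1 212.   21.2] 1.4
[246. 211.] [278. 281.] [ 527.5   71.9 -252.3] 8.9
(346, 190) [ 578. -231.   40.] [ 581. -235.   24.]
(372, 187) [ 589. -305.   40.] [ 583. -294.   76.]
(322, 190) [ 577. -163.   40.] [ 580. -166.   16.]
(335, 190) [ 578. -200.   40.] [ 580. -203.   24.]
(355, 188) [ 585. -257.   40.] [ 584. -256.   44.]
```

View pics/c.png

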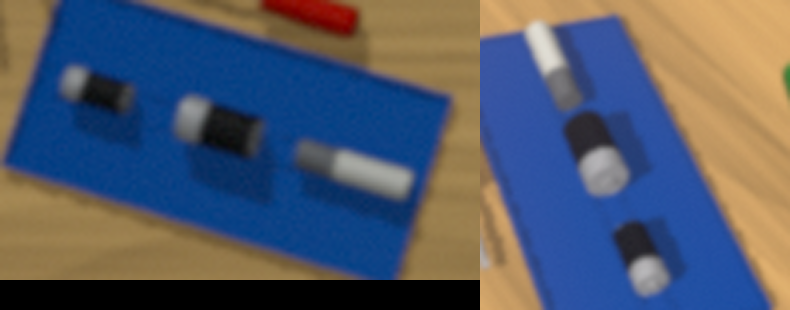

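The crop shows the middle item is clearly the fat cell: black jacket, wide steel nub end pointing at the smaller cell. Its centre is about (553,212,21) from two views, which agrees with the 20.5 mm given, and its axis is at about 74°. On the way I'll stop over the chime for a close measurement.

```bash
python3 -m handwheel '[[-0.45,0.215,0,0,0,-1.16,1],[-0.45,0.215,0,0,0,-1.16,1],[-0.45,0.215,0,0,0,-1.16,1],[-0.45,0.215,0,0,0,-1.16,1],[-0.45,0.215,0,0,0,-1.16,1],[-0.45,0.215,0,0,0,-1.16,1],[-0.45,0.215,0,0,0,-1.16,1],[-0.45,0.215,0,0,0,-1.16,1],[-0.45,0.215,0,0,0,-1.16,1],[-0.45,0.215,0,0,0,-1.16,1]]'
cat > shot.py <<'E'
import sys
from h import *
n=sys.argv[1]
s=read_state();im,d=get_image("wrist")
np.savez(f"pics/{n}.npz",im=im,d=d,position=s["position"],ee_rot=s["ee_rot"]);cv2.imwrite(f"pics/{n}.png",cv2.resize(im,(800,600)))
x=R.from_quat(s["ee_rot"]).as_matrix()
print(s["clock"],s["position"].round(1),x.round(3).tolist(),s["joints"].round(2))
E
python3 shot.py w1
```

```text
clock: 1.4
position: [568.6, -216.5, 209.3]
ee_rot: [-0.694, 0.719, 0.001, -0.0]
contact_force: [-0.4, 0.2, 0.2]
gripper_width: 85.4
grasp_force: 0.0
1.4 [ 568.6 -216.5  209.3] [[-0.035, -0.999, -0.001], [-0.999, 0.035, 0.0], [-0.0, 0.001, -1.0]] [-0.1   0.36 -0.03 -0.   -1.18  0.06]
```

View pics/w1.png

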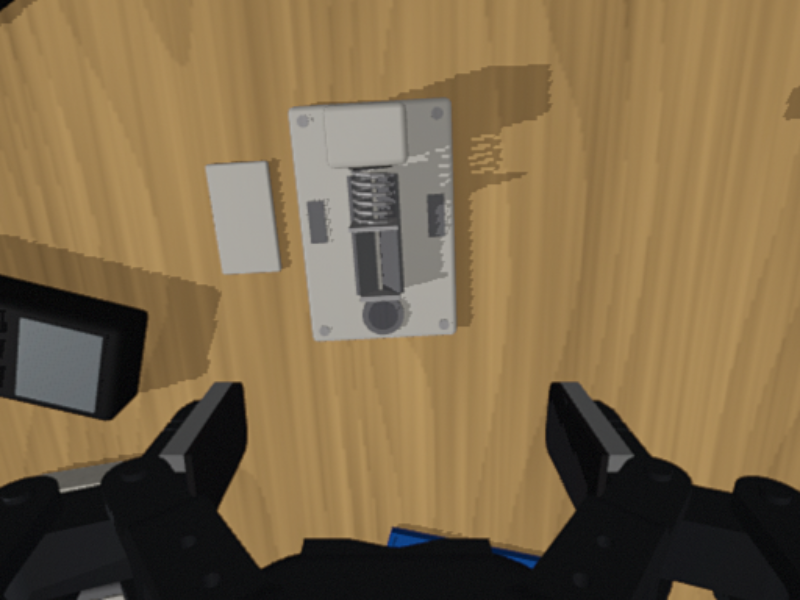

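The wrist view shows the chime: housing at (365,135), spring (373,198), plate face about (373,229), V cradle (378,262), lip about (380,295). I'll take a second, nearer view to get the height.

```bash
python3 -m handwheel '[[0.03,0,0.06,0,0,0,1],[0.03,0,0.06,0,0,0,1],[0.03,0,0.06,0,0,0,1],[0.03,0,0.06,0,0,0,1]]' | head -2
python3 shot.py w2
python3 - <<'E'
from h import *
out=[]
for n in("w1","w2"):
    z=np.load(f"pics/{n}.npz");im=z["im"];c=cam("wrist",z);P=cloud(c,z["d"])
    x,y=P[...,0],P[...,1]
    m=((cv2.cvtColor(im,cv2.COLOR_BGR2HSV)[...,1]<40)&(P[...,2]>8)&(P[...,2]<17)&(y>-320)&(y<-140)&(x>510)&(x<640)).astype(np.uint8)
    q=P[m>0][:,:2].astype(np.float32);r=cv2.minAreaRect(q);print(n,"base",r,"z",np.median(P[m>0][:,2]))
    # height profile along the bay centreline
    for yy in range(-300,-150,6):
        s=(abs(y-yy)<2)&(P[...,2]>18)&(x>540)&(x<620)
        if s.sum()>5: print(yy,s.sum(),"x",np.percentile(x[s],[3,97]).round(0),"z",np.percentile(P[...,2][s],[10,50,97]).round(0))
    h=(P[...,2]>70)&(P[...,2]<90)&(y>-330)&(y<-230)&(x>540)&(x<630);print("housing",cv2.minAreaRect(P[h][:,:2].astype(np.float32)),np.median(P[h][:,2]))
    uv=c[0]@c[1].T@(np.array([580,-212,38.])-c[2]);uv=(uv[:2]/uv[2]).astype(int);print(uv)
    x0,y0=uv-[35,50];out.append(cv2.resize(im[y0:y0+100,x0:x0+66],(396,600),interpolation=2));print("crop",x0,y0)
cv2.imwrite("pics/d.png",np.hstack(out))
E
```

```text
clock: 1.95
position: [568.8, -247.1, 152.1]
1.95 [ 568.8 -247.1  152.1] [[-0.036, -0.999, 0.004], [-0.999, 0.036, -0.001], [0.001, -0.004, -1.0]] [-0.15  0.42 -0.09  0.   -1.06  0.11]
w1 base ((580.9575805664062, -230.98629760742188), (109.23983001708984, 168.6333465576172), 1.2181403636932373) z 11.902794536728265
-300 259 x [561. 603.] z [77. 78. 79.]
-294 256 x [560. 603.] z [77. 78. 79.]
-288 247 x [561. 603.] z [77. 78. 79.]
-282 244 x [561. 603.] z [77. 78. 79.]
-276 105 x [564. 601.] z [63. 74. 77.]
-270 97 x [566. 596.] z [33. 48. 65.]
-264 131 x [566. 597.] z [25. 35. 64.]
-258 135 x [566. 597.] z [24. 34. 64.]
-252 128 x [566. 597.] z [24. 34. 64.]
-246 126 x [566. 597.] z [24. 34. 64.]
-240 242 x [566. 596.] z [28. 66. 71.]
-234 5954 x [541. 608.] z [307. 315. 322.]
-228 7115 x [551. 616.] z [269. 310. 316.]
-222 574 x [568. 612.] z [ 30. 266. 308.]
-216 430 x [567. 620.] z [ 27. 258. 295.]
-210 407 x [568. 620.] z [ 28. 259. 299.]
-204 111 x [565. 596.] z [24. 30. 35.]
-198 112 x [564. 596.] z [23. 30. 36.]
-192 109 x [565. 596.] z [24. 30. 36.]
-186 70 x [566. 593.] z [
[... 579 characters left out ...]
6537 x [551. 613.] z [223. 253. 259.]
-252 602 x [568. 619.] z [ 36. 207. 250.]
-246 447 x [567. 620.] z [ 35. 201. 239.]
-240 665 x [567. 619.] z [ 45.  70. 240.]
-234 11 x [564. 566.] z [32. 34. 35.]
-228 22 x [564. 595.] z [33. 34. 36.]
-222 145 x [565. 596.] z [24. 30. 35.]
-216 152 x [565. 596.] z [24. 30. 36.]
-210 138 x [565. 596.] z [24. 30. 35.]
-204 140 x [565. 596.] z [23. 30. 35.]
-198 146 x [564. 595.] z [23. 30. 36.]
-192 139 x [565. 596.] z [24. 30. 36.]
-186 94 x [567. 593.] z [37. 38. 39.]
-174 6 x [570. 588.] z [18. 18. 18.]
housing ((581.7874145507812, -274.88885498046875), (46.04612350463867, 71.45170593261719), 1.3438266515731812) 77.65457761047244
[242 215]
crop 207 165
```

View pics/d.png

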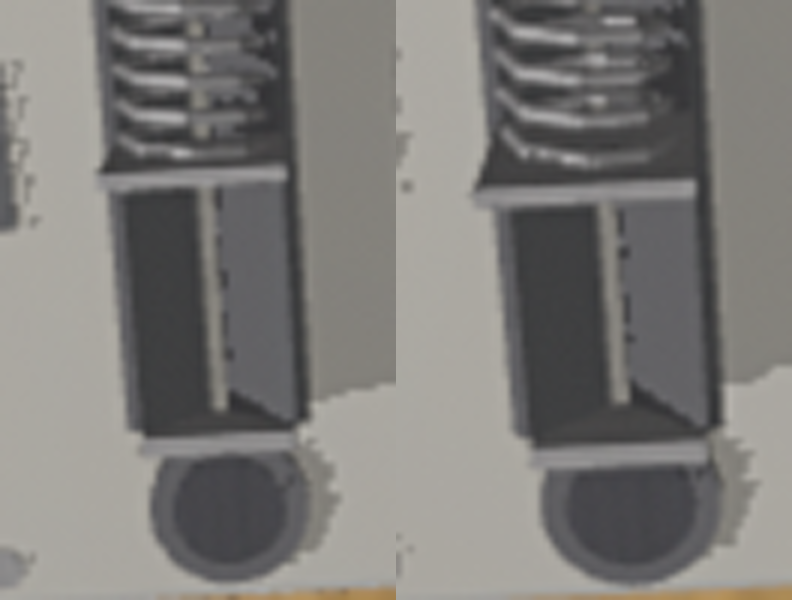

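The two crops show the lip as a light strip: left crop (143,440)–(297,431), right crop (532,452)–(707,443). The plate's top edge is at (100,178)–(287,170). The strips lie square to the bay. I'll triangulate the lip and check it against depth.

Run:
```python
from h import *
Z=[np.load(f"pics/{n}.npz") for n in("w1","w2")];c=[cam("wrist",z) for z in Z]
f=lambda u,v,x0,y0:(x0+(u+.5)/6-.5,y0+(v+.5)/6-.5)
print("lip stereo",cross(c[0],f(220,435.5,207,117),c[1],f(223.5,447.5,207,165)))
print("plate edge stereo",cross(c[0],f(193,183,207,117),c[1],f(190,201,207,165)))
for z,k in zip(Z,c):
    P=cloud(k,z["d"]);m=(P[...,2]>36.6)&(P[...,2]<41)&(P[...,1]>-200)&(P[...,1]<-176)&(abs(P[...,0]-580)<20)
    q=P[m];print("lip depth",q.shape,q.min(0).round(1),q.max(0).round(1),np.median(q,0).round(1),cv2.minAreaRect(q[:,:2].astype(np.float32)))
    m=(P[...,2]>67)&(P[...,2]<73)&(P[...,1]>-250)&(P[...,1]<-225)&(abs(P[...,0]-580)<20)
    q=P[m];print("plate",q.shape,np.percentile(q,[5,50,95],axis=0).round(1).tolist())
```

```text
lip stereo (array([ 579.69165375, -188.9689507 ,   40.31597734]), np.float64(0.0206761028783174))
plate edge stereo (array([ 580.81897124, -239.46058511,   71.28063567]), np.float64(0.13823027553269174))
lip depth (101, 3) [ 566.1 -192.1   36.7] [ 593.8 -184.7   40. ] [ 580.  -187.3   38.1] ((580.1778564453125, -187.388427734375), (6.411393165588379, 28.170589447021484), 83.74120330810547)
plate (113, 3) [[568.0, -241.7, 67.8], [581.4, -240.5, 69.7], [594.6, -238.8, 70.8]]
lip depth (128, 3) [ 566.6 -199.2   36.7] [ 594.  -184.7   39.8] [ 580.2 -187.4   38.1] ((581.9708251953125, -187.9395751953125), (12.710577964782715, 30.41531753540039), 69.71641540527344)
plate (162, 3) [[567.6, -241.8, 67.5], [581.1, -240.6, 69.5], [594.7, -238.8, 70.7]]
```

The lip's inner face is at (579.9,−189.2,~39), and the bay axis is at 91.2°. The plate face is 50 mm behind the lip, as given. Next is the cell, from near.

```bash
python3 -m handwheel '[[-0.4,0.032,-0.03,0,0,0.24,1],[-0.4,0.032,-0.03,0,0,0.24,1],[-0.4,0.032,-0.03,0,0,0.24,1],[-0.4,0.032,-0.03,0,0,0.24,1],[-0.4,0.032,-0.03,0,0,0.24,1],[-0.4,0.032,-0.03,0,0,0.24,1],[-0.4,0.032,-0.03,0,0,0.24,1],[-0.4,0.032,-0.03,0,0,0.24,1],[-0.4,0.032,-0.03,0,0,0.24,1]]' | head -2
python3 shot.py w3;  python3 -m handwheel '[[-0.03,0,0.04,0,0,0,1],[-0.03,0,0.04,0,0,0,1],[-0.03,0,0.04,0,0,0,1]]' | head -2
python3 shot.py w4
cat > cell.py <<'E'
from h import *
res=[]
for n in("w3","w4"):
    z=np.load(f"pics/{n}.npz");im=z["im"];c=cam("wrist",z);P=cloud(c,z["d"])
    m=((P[...,2]>15)&(P[...,2]<45)&(np.hypot(P[...,0]-553,P[...,1]-212)<46)).astype(np.uint8)
    # image mask: not blue, near
    hsv=cv2.cvtColor(im,cv2.COLOR_BGR2HSV)
    k,l,st,ce=cv2.connectedComponentsWithStats(m);i=1+st[1:,4].argmax();m=(l==i);q=P[m]
    cr=q[q[:,2]>np.percentile(q[:,2],99)-3]
    r=cv2.minAreaRect(q[:,:2].astype(np.float32));v,sg=cv2.PCACompute2(q[:,:2].astype(np.float32),mean=None)[1:]if 0 else (None,None)
    print(n,"px",ce[i].round(1),"rect",r,"ztop",np.percentile(q[:,2],99).round(1),"crest",cr.mean(0).round(1))
    ln=cv2.fitLine(cr[:,:2].astype(np.float32),cv2.DIST_L2,0,.01,.01).ravel();print(" crest axis",ln.round(3),np.degrees(np.arctan2(ln[1],ln[0])).round(1))
    # black jacket mask and steel mask
    b=m&(hsv[...,2]<70);s=m&(hsv[...,2]>=70)&(hsv[...,1]<90)
    print(" black",b.sum(),P[b].mean(0).round(1),"steel",s.sum(),P[s].mean(0).round(1))
    t=(q[:,:2]-[553,212])@np.array([.27,.963]);u=(q[:,:2]-[553,212])@np.array([-.963,.27]);print(" along",np.percentile(t,[.5,99.5]).round(1),"across",np.percentile(u,[.5,99.5]).round(1))
    res.append((c,ce[i]))
print(cross(*res[0],*res[1]))
E
python3 cell.py
```

```text
clock: 3.12
position: [550.2, 154.1, 180.5]
3.125 [550.2 154.1 180.5] [[-0.272, -0.962, 0.001], [-0.962, 0.272, 0.001], [-0.001, -0.001, -1.0]] [ 0.56  0.32 -0.17  0.   -1.08 -0.83]
clock: 3.55
position: [558.8, 182.0, 140.4]
3.55 [558.8 182.  140.4] [[-0.273, -0.962, 0.0], [-0.962, 0.273, -0.0], [0.0, -0.001, -1.0]] [ 0.59  0.38 -0.19  0.   -1.01 -0.87]
w3 px [266.1 214.2] rect ((551.077392578125, 207.50172424316406), (58.43144226074219, 32.149993896484375), 74.15556335449219) ztop 37.7 crest [550.9 206.4  36.1]
 crest axis [2.64000e-01 9.64000e-01 5.50902e+02 2.06437e+02] 74.7
 black 1083 [549.6 198.9  33.6] steel 659 [553.4 212.7  31.3]
 along [-33.8  24. ] across [-15.5  16.6]
w4 px [268.8 200.5] rect ((551.2572021484375, 207.70457458496094), (58.35336685180664, 32.584922790527344), 74.0269775390625) ztop 37.7 crest [550.9 206.5  36.1]
 crest axis [2.84000e-01 9.59000e-01 5.50869e+02 2.06508e+02] 73.5
 black 1446 [549.5 199.   33.8] steel 854 [553.6 214.2  31.7]
 along [-33.7  23.9] across [-15.8  16.5]
(array([551.24440571, 207.14067909,  24.55139064]), np.float64(0.0019860474318469136))
```

View pics/w4.png

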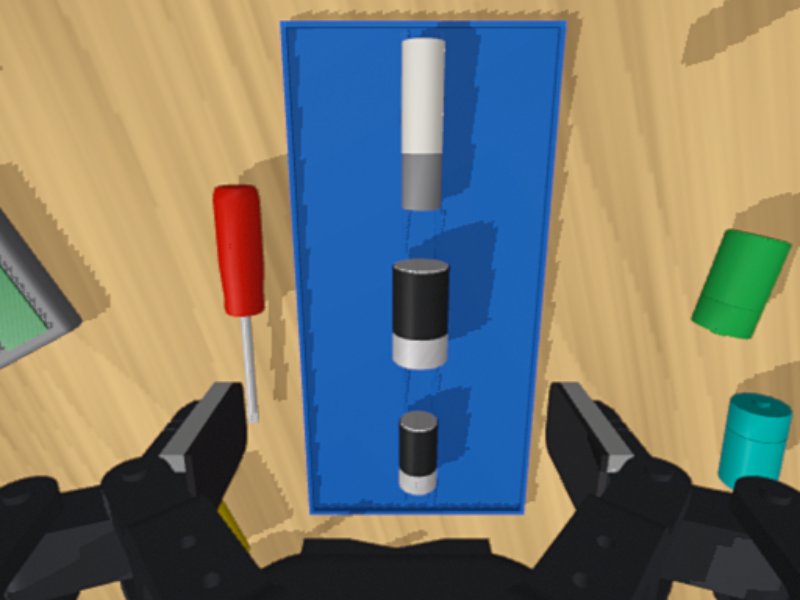

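The view shows the fat cell at (421,313), flat end toward the camera and steel nub end toward the small cell at (418,453), with the sides clear. Its centre is about (551.2,207.4), its length measures 58, top 37.7, and axis 74.1°. The tool is already aligned, so I'll descend and grip.

```bash
python3 -m handwheel '[[-0.022,0.014,0.04,0,0,0,1],[-0.022,0.014,0.08,0,0,0,1],[-0.022,0.014,0.11,0,0,0,1],[-0.022,0.014,0.135,0,0,0,1],[-0.022,0.014,0.135,0,0,0,1],[-0.022,0.014,0.135,0,0,0,1]]'; python3 -m handwheel '[[0,0,0,0,0,0,-1],[0,0,0,0,0,0,-1],[0,0,0,0,0,0,-1],[0,0,0,0,0,0,-1],[0,0,0,0,0,0,-1],[0,0,0,0,0,0,-1],[0,0,0,0,0,0,-1],[0,0,0,0,0,0,-1]]'
```

```text
clock: 4.35
position: [552.2, 208.2, 6.6]
ee_rot: [-0.603, 0.798, -0.0, 0.002]
contact_force: [1.0, -0.2, -0.3]
gripper_width: 85.4
grasp_force: 0.0
clock: 5.35
position: [551.7, 208.1, 5.8]
ee_rot: [-0.603, 0.797, -0.0, 0.001]
contact_force: [0.9, -2.0, 5.6]
gripper_width: 25.1
grasp_force: 53.8
```

The opening is 25.1 mm, but the cell is 33 mm thick, so the pads may have closed above its axis. I'll look.

```bash
python3 shot.py w5
python3 - <<'E'
from h import *
s=read_state();print(s["gripper_width"],s["contact_force"],s["grasp_force"])
z=np.load("pics/w5.npz");c=cam("wrist",z);P=cloud(c,z["d"])
for t in np.arange(-45,46,6):
    p=np.array([551.2,207.4])+t*np.array([.273,.962])
    m=np.hypot(P[...,0]-p[0],P[...,1]-p[1])<2.5
    if m.sum()>3: print(t,m.sum(),np.percentile(P[...,2][m],[10,50,90]).round(1))
E
```

```text
5.35 [551.7 208.1   5.8] [[-0.272, -0.962, 0.002], [-0.962, 0.272, 0.0], [-0.001, -0.001, -1.0]] [ 0.64  0.54 -0.32  0.   -0.71 -0.91]
25.132456601789666 [-1.15787716 -2.20955844  4.22079718] 53.808633685112
-45 75 [3.  3.9 4.6]
-39 72 [3.2 3.9 4.6]
-33 71 [3.1 3.9 4.9]
-27 275 [ 7.1 29.1 36.8]
-21 95 [36.  36.7 37.4]
-15 89 [35.8 36.6 37.6]
-9 544 [ 36.8 106.5 111.3]
-3 85 [36.  36.6 37.2]
3 86 [36.  36.7 37.4]
9 79 [36.  36.7 37.3]
15 81 [35.6 36.6 37.2]
21 74 [35.6 36.4 37. ]
27 69 [35.9 36.6 37.2]
```

View pics/w5.png

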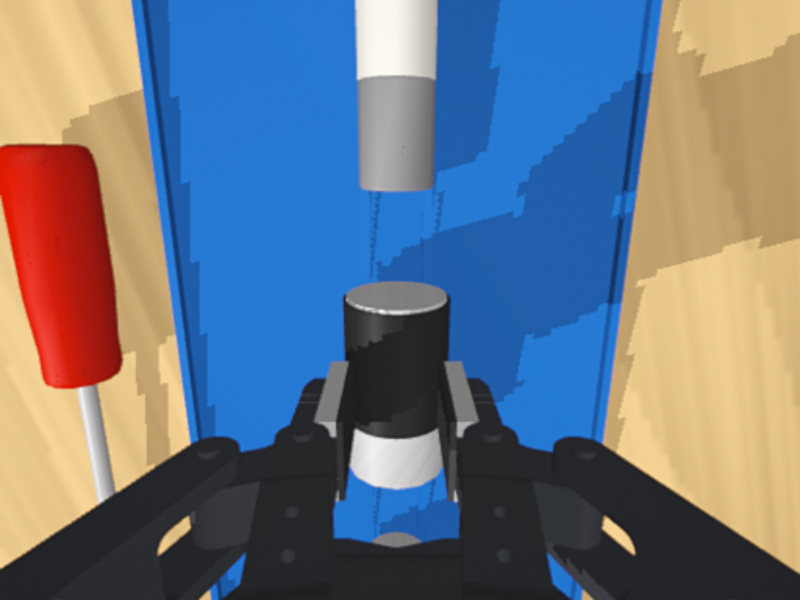

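The picture shows the pads centred on the cell at (397,400), flat end toward the camera, and the cell level. The width reading may come from finger flex, so I'll lift a little and check that the cell follows.

```bash
python3 -m handwheel '[[0,0,-0.01,0,0,0,-1],[0,0,-0.02,0,0,0,-1],[0,0,-0.03,0,0,0,-1],[0,0,-0.03,0,0,0,-1]]'
cat > held.py <<'E'
import sys
from h import *
z=np.load(f"pics/{sys.argv[1]}.npz");c=cam("wrist",z);P=cloud(c,z["d"]);T=R.from_quat(z["ee_rot"]).as_matrix()
Q=(P-z["position"])@T  # tool coordinates
m=(abs(Q[...,1])<14)&(Q[...,2]>-60)&(Q[...,2]<5)&(abs(Q[...,0])<60)
q=Q[m]
print("tool x range",np.percentile(q[:,0],[.5,99.5]).round(1))
for t in range(-36,42,6):
    s=abs(q[:,0]-t)<2; 
    if s.sum()>5: print(t,s.sum(),"top tool z",np.percentile(q[s][:,2],[3,20]).round(1),"y",np.percentile(q[s][:,1],[3,97]).round(1))
f=(q[:,0]>15)&(q[:,2]>-45); 
hsv=cv2.cvtColor(z["im"],cv2.COLOR_BGR2HSV)
E
python3 shot.py w6; python3 held.py w5;python3 held.py w6
```

```text
clock: 5.9
position: [551.5, 208.5, 35.9]
ee_rot: [-0.603, 0.798, -0.0, 0.001]
contact_force: [0.1, -1.0, -1.7]
gripper_width: 24.7
grasp_force: 52.3
5.9 [551.5 208.5  35.9] [[-0.272, -0.962, 0.002], [-0.962, 0.272, 0.001], [-0.002, -0.001, -1.0]] [ 0.64  0.5  -0.29  0.   -0.77 -0.91]
tool x range [-59.2  58.6]
-30 43 top tool z [-30.3 -30. ] y [-12.7  11.5]
-24 390 top tool z [-31.2 -30.3] y [-12.8  13. ]
-18 392 top tool z [-31.2 -30.3] y [-12.5  12.9]
-12 405 top tool z [-47.8 -30.6] y [-12.2  13. ]
-6 588 top tool z [-59.3 -47.1] y [-13.1  13.2]
0 623 top tool z [-59.1 -49.4] y [-13.1  13.1]
6 630 top tool z [-59.3 -48.2] y [-13.3  13.3]
12 836 top tool z [-58.9 -47.5] y [-13.8  13.8]
18 491 top tool z [-31.4 -30.6] y [-12.8  12.9]
24 526 top tool z [-31.6 -30.7] y [-12.9  13.2]
30 1473 top tool z [-29.9 -24.8] y [-12.9  13. ]
36 401 top tool z [-0.6  0.7] y [-13.4  13.1]
tool x range [-28.   29.4]
-30 42 top tool z [-30.6 -29.9] y [-11.7  11.9]
-24 390 top tool z [-31.2 -30.3] y [-12.8  13. ]
-18 396 top tool z [-31.  -30.2] y [-12.2  12.8]
-12 387 top tool z [-48.8 -30.4] y [-12.1  12.7]
-6 596 top tool z [-59.4 -47.7] y [-13.1  13.4]
0 615 top tool z [-59.1 -46.3] y [-13.1  13.2]
6 648 top tool z [-59.3 -48.3] y [-13.1  13.2]
12 840 top tool z [-59.  -48.1] y [-13.8  13.7]
18 495 top tool z [-31.4 -30.5] y [-13.1  12.9]
24 507 top tool z [-31.4 -30.6] y [-12.6  13.1]
30 1092 top tool z [-29.8 -25.8] y [-12.5  12.8]
```

View pics/w6.png

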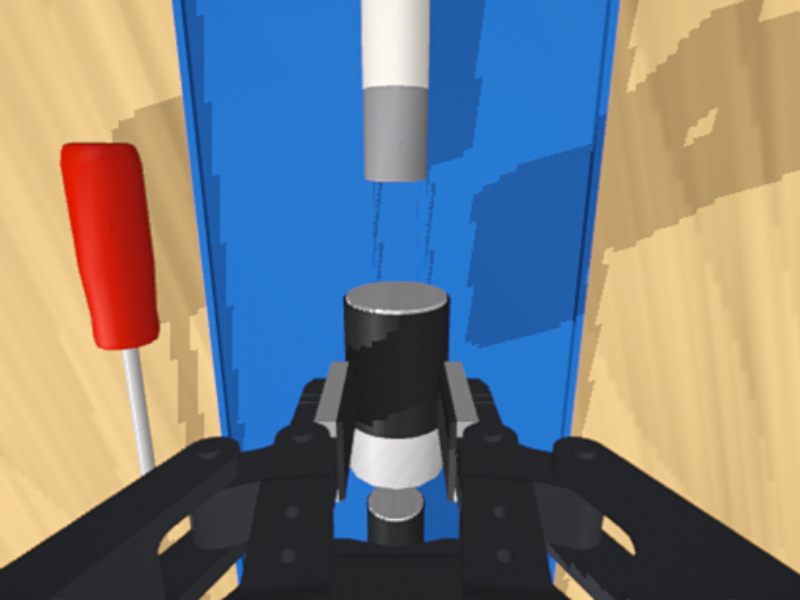

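The cell follows rigidly and stays level. In the tool frame its centre is (+0.5, 0, −14.7 mm), nub toward −x. I'll carry it above the bay and look again.

```bash
python3 -m handwheel '[[0,0,-0.06,0,0,0,-1],[0.384,-0.138,-0.07,0,0,-0.297,-1],[0.384,-0.138,-0.07,0,0,-0.297,-1],[0.384,-0.138,-0.07,0,0,-0.297,-1],[0.384,-0.138,-0.07,0,0,-0.297,-1],[0.384,-0.138,-0.07,0,0,-0.297,-1],[0.384,-0.138,-0.07,0,0,-0.297,-1],[0.384,-0.138,-0.07,0,0,-0.297,-1],[0.384,-0.138,-0.07,0,0,-0.297,-1],[0.384,-0.138,-0.07,0,0,-0.297,-1]]'
python3 -m handwheel '[[0,0,0,0,0,0,-1],[0,0,0,0,0,0,-1]]' | head -2
cat > where.py <<'E'
import sys
from h import *
s=read_state();T=R.from_quat(s["ee_rot"]).as_matrix();a=np.radians(91.24)
L=np.array([[np.cos(a),np.sin(a),0],[-np.sin(a),np.cos(a),0],[0,0,1]])
c=s["position"]+T@[.5,0,-14.7]
print("t",s["clock"],"TCP",s["position"].round(1),"cell in lip",(L@(c-[579.9,-189.2,38.5])).round(1),"cell axis in lip",(L@-T[:,0]).round(3),"toolz",T[:,2].round(3),"F",s["contact_force"].round(1),"w",round(s["gripper_width"],1))
E
python3 where.py; python3 shot.py w7; python3 held.py w7
```

```text
clock: 7.2
position: [578.5, -198.8, 104.2]
ee_rot: [0.714, -0.7, -0.001, 0.0]
contact_force: [-0.3, -0.2, -1.6]
gripper_width: 25.0
grasp_force: 52.8
clock: 7.45
position: [579.2, -198.0, 104.9]
t 7.45 TCP [ 579.2 -198.   104.9] cell in lip [-9.3  0.9 81.1] cell axis in lip [1.    0.001 0.   ] toolz [-0.  0. -1.] F [-0.8  0.2 -1.2] w 25.2
7.45 [ 579.2 -198.   104.9] [[0.023, -1.0, -0.0], [-1.0, -0.023, 0.0], [-0.0, 0.0, -1.0]] [-0.07  0.45 -0.17 -0.   -0.95  0.09]
tool x range [-28.3  29.2]
-30 64 top tool z [-30.6 -29.7] y [-12.2  13.5]
-24 391 top tool z [-31.1 -30.2] y [-13.1  13.2]
-18 395 top tool z [-31.  -30.2] y [-12.1  13. ]
-12 404 top tool z [-56.1 -30.5] y [-12.   13.1]
-6 588 top tool z [-59.2 -47.5] y [-12.9  13.2]
0 616 top tool z [-59.2 -46.5] y [-12.7  13.4]
6 643 top tool z [-59.2 -48.7] y [-13.2  13.2]
12 856 top tool z [-58.8 -47.1] y [-13.8  13.8]
18 501 top tool z [-31.3 -30.5] y [-13.   13.1]
24 530 top tool z [-31.4 -30.5] y [-12.9  13.1]
30 1044 top tool z [-29.5 -25.3] y [-12.4  12.8]
```

View pics/w7.png

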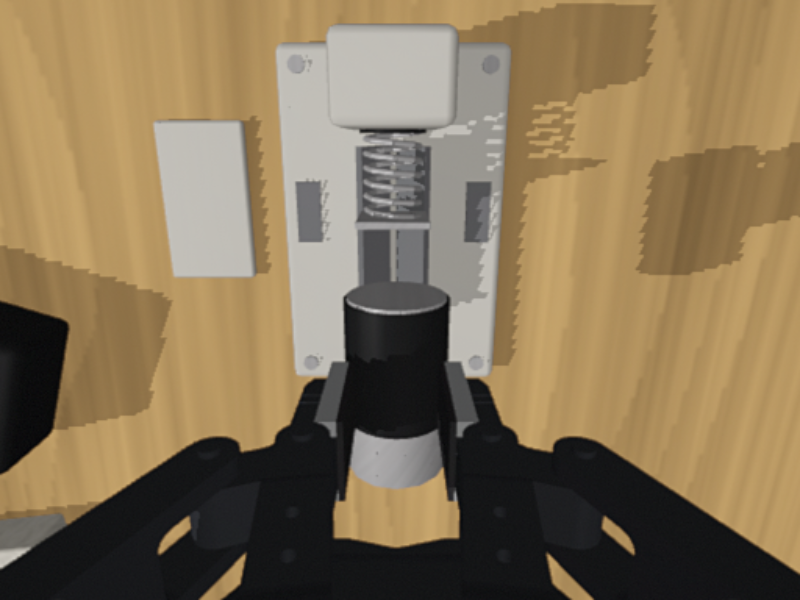

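The cell hangs in line with the bay: flat end at (397,298), plate at (393,224). I'll lower it to 61 mm axis height, just above the lip and clear of the plate, then press.

```bash
python3 -m handwheel '[[0,-0.001,0.03,0,0,0,-1],[0,-0.001,0.05,0,0,0,-1],[0,-0.001,0.0585,0,0,0,-1],[0,-0.001,0.0585,0,0,0,-1],[0,-0.001,0.0585,0,0,0,-1]]' >/dev/null; python3 where.py
python3 -m handwheel '[[0.006,0,0,0,0,0,-1],[0.012,0,0,0,0,0,-1],[0.018,0,0,0,0,0,-1],[0.022,0,0,0,0,0,-1],[0.026,0,0,0,0,0,-1],[0.030,0,0,0,0,0,-1],[0.030,0,0,0,0,0,-1],[0.030,0,0,0,0,0,-1]]' >/dev/null; python3 where.py; python3 shot.py w8; python3 held.py w8
```

```text
t 8.125 TCP [ 580.9 -199.1   47.3] cell in lip [-10.4  -0.7  23.5] cell axis in lip [ 1. -0. -0.] toolz [ 0.002 -0.    -1.   ] F [ 0.2  1.2 -0.9] w 25.1
t 9.125 TCP [ 580.7 -228.9   46.2] cell in lip [-40.2   0.1  22.4] cell axis in lip [ 1.    -0.001  0.   ] toolz [-0.  0. -1.] F [0.4 3.9 0.2] w 24.8
9.125 [ 580.7 -228.9   46.2] [[0.021, -1.0, -0.0], [-1.0, -0.021, 0.0], [-0.0, 0.0, -1.0]] [-0.12  0.54 -0.19 -0.   -0.84  0.14]
tool x range [-28.1  59.6]
-30 69 top tool z [-31.  -30.1] y [-12.1  13.3]
-24 406 top tool z [-31.2 -30.4] y [-12.6  12.7]
-18 392 top tool z [-31.2 -30.1] y [-12.  13.]
-12 398 top tool z [-44.4 -30.4] y [-11.8  13. ]
-6 592 top tool z [-59.2 -48. ] y [-12.9  13.2]
0 599 top tool z [-59.2 -45.8] y [-12.7  13.2]
6 638 top tool z [-59.4 -48.9] y [-13.2  13.2]
12 845 top tool z [-58.8 -48.1] y [-13.8  13.8]
18 503 top tool z [-31.3 -30.5] y [-12.9  13. ]
24 516 top tool z [-31.3 -30.4] y [-13.1  13. ]
30 1279 top tool z [-29.  -24.3] y [-13.2  13.1]
36 233 top tool z [-18.2 -16.2] y [-11.    9.3]
```

View pics/w8.png

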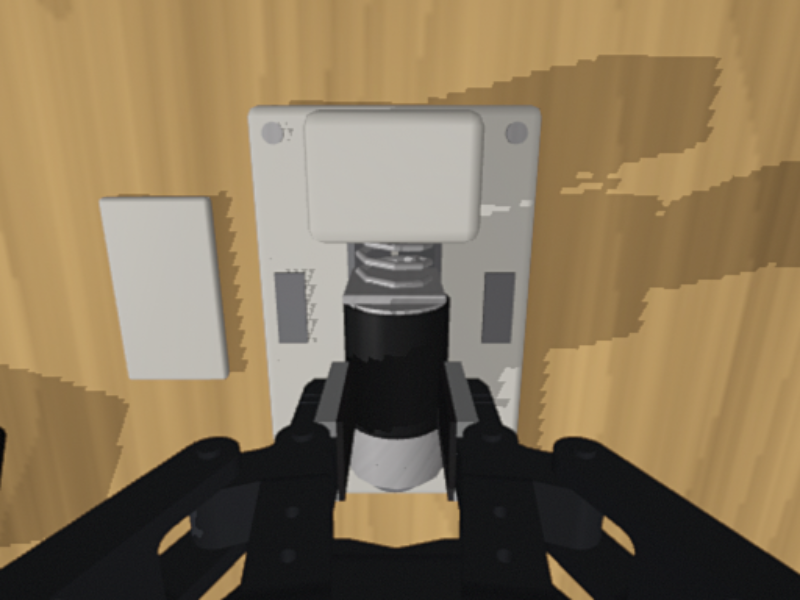

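The plate at (396,299) lies flat on the cell's end. The 3.9 N reading matches about 18 mm of press and the cell hasn't slipped. Lowering into the cradle.

```bash
python3 -m handwheel '[[0,0,0.004,0,0,0,-1],[0,0,0.008,0,0,0,-1],[0,0,0.011,0,0,0,-1],[0,0,0.013,0,0,0,-1],[0,0,0.0145,0,0,0,-1],[0,0,0.0155,0,0,0,-1],[0,0,0.0155,0,0,0,-1]]' >/dev/null; python3 where.py
```

```text
t 10.05 TCP [ 581.  -229.1   31. ] cell in lip [-40.5  -0.2   7.2] cell axis in lip [ 1.    -0.001 -0.   ] toolz [ 0.001 -0.    -1.   ] F [ 0.7  4.4 -0.5] w 25.0
```

Down without touching. I'll ease the cell forward to just short of the lip and settle it.

```bash
python3 -m handwheel '[[-0.003,0,0,0,0,0,-1],[-0.006,0,0,0,0,0,-1],[-0.009,0,0,0,0,0,-1],[-0.01,0,0,0,0,0,-1],[-0.01,0,0.001,0,0,0,-1],[-0.01,0,0.001,0,0,0,-1]]' >/dev/null; python3 where.py; python3 shot.py w9; python3 held.py w9 | tail -5
```

```text
t 10.8 TCP [ 581.2 -219.1   30.5] cell in lip [-30.4  -0.6   6.7] cell axis in lip [ 1. -0. -0.] toolz [ 0.002 -0.    -1.   ] F [0.7 4.  2.8] w 25.0
10.8 [ 581.2 -219.1   30.5] [[0.021, -1.0, 0.002], [-1.0, -0.021, -0.0], [0.0, -0.002, -1.0]] [-0.1   0.55 -0.22  0.   -0.8   0.12]
12 850 top tool z [-58.7 -47.7] y [-13.8  13.8]
18 500 top tool z [-31.5 -30.6] y [-12.9  12.8]
24 413 top tool z [-31.4 -30.6] y [-11.8  12.4]
30 1299 top tool z [-40.  -39.2] y [-13.3  13.3]
36 440 top tool z [-33.9 -30.7] y [-13.1  13.4]
```

The cell touches the cradle (+2.8 N). Opening.

```bash
python3 -m handwheel '[[0,0,0,0,0,0,0],[0,0,0,0,0,0,0.4],[0,0,0,0,0,0,0.6],[0,0,0,0,0,0,0.6],[0,0,0,0,0,0,0.6]]'; python3 where.py;  python3 -m handwheel '[[0,0,-0.01,0,0,0,0.6],[0,0,-0.03,0,0,0,0.6],[0,0,-0.06,0,0,0,0.6],[0,0,-0.1,0,0,0,0.6],[0.01,0,-0.13,0,0,0,0.6],[0.01,0,-0.13,0,0,0,0.6]]' | head -2
python3 shot.py w10
python3 - <<'E'
from h import *
z=np.load("pics/w10.npz");P=cloud(cam("wrist",z),z["d"]);a=np.radians(91.24)
L=np.array([[np.cos(a),np.sin(a),0],[-np.sin(a),np.cos(a),0],[0,0,1]])
Q=(P-[579.9,-189.2,38.5])@L.T
m=(abs(Q[...,1])<9)&(Q[...,2]>12)&(Q[...,2]<50)&(Q[...,0]>-95)&(Q[...,0]<15)
q=Q[m]
for t in range(-84,12,4):
    s=abs(q[:,0]-t)<1.5
    if s.sum()>4: print(t,s.sum(),"z",np.percentile(q[s][:,2],[50,97]).round(1),"y of crest",q[s][q[s][:,2]>np.percentile(q[s][:,2],70)][:,1].mean().round(1))
c=(Q[...,2]>15)&(Q[...,2]<26)&(Q[...,0]>-57)&(Q[...,0]<4)&(abs(Q[...,1])<20)
print(cv2.minAreaRect(Q[c][:,:2].astype(np.float32)),np.percentile(Q[c][:,0],[1,99]))
E
```

```text
clock: 11.48
position: [580.4, -219.2, 29.7]
ee_rot: [0.714, -0.7, -0.0, 0.0]
contact_force: [0.4, -0.4, -0.0]
gripper_width: 68.4
grasp_force: 0.0
t 11.475 TCP [ 580.4 -219.2   29.7] cell in lip [-30.5   0.2   5.9] cell axis in lip [ 1.    -0.001 -0.   ] toolz [-0. -0. -1.] F [ 0.4 -0.4 -0. ] w 68.4
clock: 12.22
position: [582.6, -229.9, 164.0]
12.225 [ 582.6 -229.9  164. ] [[0.021, -1.0, 0.008], [-1.0, -0.021, -0.002], [0.002, -0.007, -1.0]] [-0.12  0.42 -0.06  0.   -1.08  0.14]
-84 57 z [24.6 26.6] y of crest 0.2
-80 47 z [24.5 26.5] y of crest -0.9
-76 10 z [22.9 23.7] y of crest -6.7
-72 35 z [24.3 26.8] y of crest 0.5
-68 63 z [24.4 26.8] y of crest 0.4
-64 20 z [24.7 26.4] y of crest -1.6
-60 116 z [30.2 32.2] y of crest -0.4
-56 27 z [22.5 23.4] y of crest -0.7
-52 73 z [22.1 23.9] y of crest 0.6
-48 75 z [22.5 23.8] y of crest 0.7
-44 70 z [22.2 23.7] y of crest -0.5
-40 75 z [21.9 23.3] y of crest -1.6
-36 72 z [22.1 23.7] y of crest -0.3
-32 72 z [22.  23.4] y of crest 0.7
-28 71 z [22.2 23.8] y of crest -0.5
-24 66 z [22.1 23.3] y of crest -0.7
-20 65 z [22.  23.8] y of crest -0.2
-16 63 z [21.6 23.7] y of crest -0.6
-12 65 z [22.  23.2] y of crest 0.3
-8 63 z [21.8 23.5] y of crest -0.6
-4 59 z [21.9 23.2] y of crest 0.0
0 35 z [21.8 23.5] y of crest -1.2
((-27.48743438720703, -0.19466686248779297), (56.11545944213867, 28.916318893432617), 0.9110967516899109) [-54.81508063  -0.41059277]
```

View pics/w10.png

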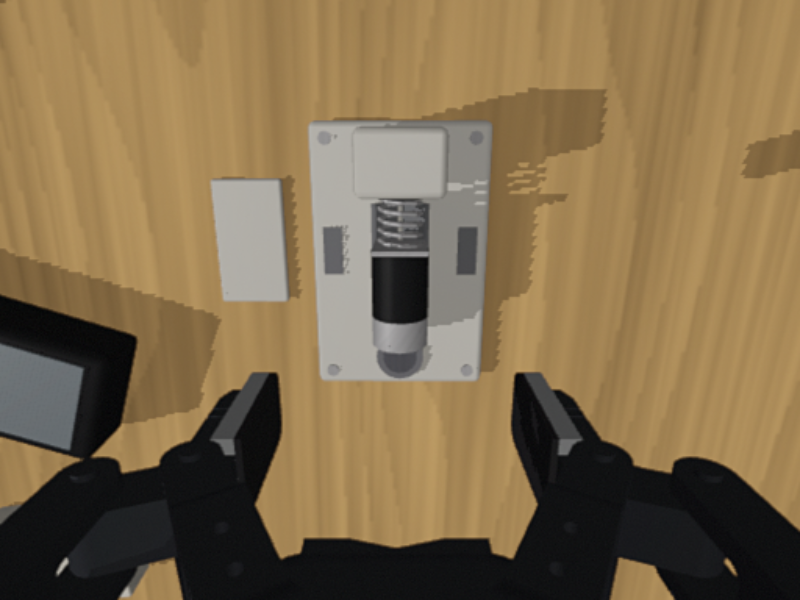

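The cell lies in the cradle at (400,302), with its steel nub end at the lip and the plate pressed against its flat end at (400,252). Its crest is at z +23 and its can front at x about 0, so it is seated. The gripper is clear, so I'm handing in.

```bash
python3 -c "
from bench import *
print(job_done())"
```

```text
the job is handed in; nothing more can be done
None
```

The fat cell lies seated in the chime's cradle, its nub end at the lip and the spring plate pressed on its flat end. The smaller cell was left in the tray, the gripper is open and clear, and the job was handed in at about 12 s; no verdict came back.

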